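# Load the blue test fixture and latch its lever

### The arm

A 6-joint arm with a two-finger parallel gripper is mounted at the origin on the work surface. World frame = base frame: x ahead of the robot, y to its left, z up, the work surface at z = 0. Lengths are in m, angles in rad, forces in N, time in s.
With the tool pointing down it reaches from about 0.325 to 0.75 m from the base axis. Payload 7.6 kg.
Tool frame: the origin (TCP) lies at the very end of the fingers, on their centre line; the grasp point (between the pads) lies env.pinch_z behind it (env.pinch_z is the distance from the TCP to the grasp point, in m); z points along the fingers, y is the direction in which the jaws open and shut (so a half turn about z gives the same grasp; the last joint's range is limited). The gripper opens to 85 mm and grips with 20 to 120 N. Pads are 22 mm wide; open, the fingers measure 114 mm over their backs; the gripper's body (76 mm by 85 mm) begins 54 mm behind the grasp point. The pads swing forward as they close: fully open they stand 13 mm farther back than shut.
Start: joints at [1.1, 0.052, 1.401, -0, 1.689, -0.07], TCP at [0.205, 0.483, 0.231] pointing down, gripper open.
Joint ranges: [-2.9, 2.9], [-0.91, 2.17], [0.12, 2.37], [-1.06, 4.2], [0.26, 2.73], [-2.93, 2.93]. Speed limits (rad/s): [2.57, 2.57, 3.01, 3.14, 3.14, 3.14].

### API

Orientations are given as a rotation vector (axis times angle).
In Python, from plant import env gives the robot as it stands.
- The arm moves only by the shell command python3 -m pendant 'ROWS'. ROWS is text: rows parted by semicolons, each of 7 numbers parted by spaces: the opening, from -1 (shut) to 1 (fully open), then the shift along the tool's x, y, z in mm, then the turn, a rotation vector about the tool's x, y, z in degrees. In form: jaw dx dy dz wx wy wz; .... A call has 1 to 10 rows; each row shifts and turns the pose as measured when the row begins, along the tool's axes as they then stand; what a row does not reach is not made up. A row lasts 1/10 s, in which the tool goes at most 50 mm and 8.59 degrees, less where a joint would pass 70% of its speed; a pose out of reach is approached as far as the arm can. A call is refused whole if a number of a shift passes 50 or a number of a turn 8.59, either way. A call with a gripper value outside its range is refused whole. The fingers move at their own pace and stop on an object; the grip force is fixed at half the most. Time passes only in rows, so rows that do not move let the fingers close. It gives the time, the measured TCP pose, the force and the opening at its end, in the units of the state.
- env.sense(): the state, without advancing time (a new reading comes with each control period).
- env.get_image(name): name is "scene" or "top" or "wrist"; returns a dict with "color" (480x640x3 uint8, blue, green, red), "K" (3x3 intrinsics, pixels), "dist_coeffs" ([k1, k2, p1, p2, k3] as OpenCV has them; the pictures are not rectified), "origin" and "rotation" of the camera in the world; the wrist camera has in their place "T_tool_cam" (4x4, takes a point from camera to tool coordinates, whose origin is the TCP and whose axes are the flange's). Camera axes: x right, y down, z forward; pixel columns grow to the right and rows downward; lengths in m; the calibration is good to about 2 mm. A picture is of the moment at which its call begins: read the wrist's pose just before it. There is no depth.
- env.job_done(): hands the job in, once; it reports no verdict.
The state is a dict: "t": time; "joint_pos": joint angles; "qd": joint speeds; "joint_torque": joint torques, N m; "position": TCP position; "eef_rot": TCP orientation; "force": force on the tool from outside, world axes, zero at the start; "wrist_torque": the same for the moment, N m; "opening": opening from 0.0 (shut) to 1.0 (fully open).
Only numpy, scipy, OpenCV 4.12 (cv2) and the standard library are available. Lean on these libraries where they do the work, as an engineer would, in place of code of your own. Each camera call takes 0.05 s, during which the arm holds its last target. There are 200 camera calls.

### The job

Lay the circuit module with the blue heat sink flat in the nest of the fixture with the blue press pad, heat sink up and either way round; set it down gently rather than dropping it. Then press that fixture's lever down until it latches and stays down by itself. Leave the orange module and the orange fixture's lever as they are, and do not knock over the flux bottle.

Things in the scene. Friction and masses are not known exactly. Their poses are not given: they have to be found in the camera images.
- blue_module: Loose circuit module, 0.15 to 0.26 kg: green board 110 (x) x 70 (y) x 4 mm (z) with blue finned heat sink 60 (x) x 36 (y) x 36 mm (z) centred on top, whole height 40 mm. Origin: centre of the board's underside; z up out of the heat sink. Grip the heat sink across y. Either way round is right.
- orange_module: Loose circuit module, 0.15 to 0.26 kg: green board 110 (x) x 70 (y) x 4 mm (z) with orange finned heat sink 60 (x) x 36 (y) x 36 mm (z) centred on top, whole height 40 mm. Origin: centre of the board's underside; z up out of the heat sink. Grip the heat sink across y. Either way round is right. Not to be moved.
- blue_nest: Black nest between low blue lips on the fixture's deck, which faces the robot, sloping 30 deg. Origin: centre of nest floor, 85 mm above the table. x up the slope, y across towards the lever, z square out of the deck. Pocket 117 (x) by 77 (y) mm; lips 12 mm high, leaning outwards; at +y a 5 mm lip with two gold combs over it (28-52 mm either side of x=0, from y=41, up to z=13 mm).
- blue_lever (a joint): Sprung lever with blue pad, rad. 0 = up (its rest, arm 0.5 rad off the deck); grows as pressed; 0.50 = arm parallel to the deck; 0.54 hard stop. It springs back until, past 0.51, a bolt snaps over its end bar and holds it at 0.49-0.50: press to 0.52-0.54, then let go. Force at the pad 5 N rising to 10-15 N. It also draws the gold combs 9 mm in over the board's edge.
- blue_pad (a point): Centre of the top face of the blue press pad (40 mm along the arm, 36 mm across). It turns about point blue_hinge: 140 mm from it along the arm, 13 mm above the arm's middle line. In nest axes at (-32, 82, 109) mm with lever at 0, (-55, 82, 43) mm at 0.50. Axes: x along the arm to the hinge, z square out of the pad.
- blue_hinge (a point): Middle of the blue lever's hinge axis (parallel to the nest's y), fixed at nest x 85, y 82, z 30 mm. From it the steel arm, 22 mm wide and 10 mm thick, runs down the slope beside the nest, 179 mm long, its end bar 175 mm away.
- blue_catch (a point): Lower front edge of the blue fixture's brass spring bolt, which stands in front of the lever's end at nest x -86, y 82, z 35 mm; 16 mm wide, 15 mm high, flat beneath, bevelled on top, pushed forward (nest -x) up to 14 mm by the lever's end bar as it passes. Do not push it afterwards: it would release the lever.
- orange_nest: Nest of the orange-lipped fixture, a copy of the blue one in size and frame (see blue_nest). Not to be used.
- orange_lever (a joint): Lever of the orange fixture, like blue_lever: 0 = up. Not to be pressed.
- orange_pad (a point): Centre of the top face of the orange press pad, as blue_pad.
- flux_bottle: White bottle with yellow cap, 44 mm across, 120 mm tall, standing loose; origin: centre of its underside, z up. Keep it standing.
There are look-alikes about, which are no part of the job. What is shaped like the blue_module but purple is not meant.

How it is judged:
By the outcome, as a careful person would: the job done as asked, in the order asked, and still so for the second after the job is handed in, with the robot touching nothing.
It also fails if it takes over 51 s, if anything falls off the work surface, if the arm or the gripper's body presses on something with over 40 N, if the wrist force passes 120 N, or if a joint passes its speed limit or range.

## Working session

There is one attempt and no reset: what is moved stays moved. The work goes in short steps, Python scripts to look and compute and a shell command to move; the robot and the scene stay as the last step left them, time stands still between calls to the robot, and variables do not carry over. Pictures are saved under pics/ and viewed, about 8 in all and at most 12, crops included, and the job is handed in when it is done.

```bash
mkdir -p pics; ls; python3 - <<'E'
from plant import env
import cv2,numpy as np
s=env.sense();print(s['t'],s['position'],s['eef_rot'],env.pinch_z,s['opening'])
for n in("scene","top"):
    d=env.get_image(n);cv2.imwrite(f'pics/{n}0.png',d['color']);print(n,d['K'],d['dist_coeffs'],d['origin'],d['rotation'])
d=env.get_image('wrist');print(d['K'],d['T_tool_cam'],d['dist_coeffs'])
E
```

```text
pics
0.0 [0.20467464 0.48312421 0.2304466 ] [-6.25268217e-01 -3.07830632e+00  2.49120796e-03] 0.0187 0.9984794094834757
scene [[494.47116019   0.         325.63594985]
 [  0.         494.47116019 239.85121423]
 [  0.           0.           1.        ]] [-0.03766767  0.          0.          0.          0.        ] [0.8787059  0.56366105 1.06865421] [-0.84694224 -2.68348364  0.88264279]
top [[525.69556192   0.         314.95735382]
 [  0.         525.69556192 248.42430806]
 [  0.           0.           1.        ]] [-0.10335532  0.          0.          0.          0.        ] [ 0.40574124 -0.00327717  1.18718099] [-2.17842562  2.21716084 -0.0744713 ]
[[376.06975143   0.         316.06379305]
 [  0.         376.06975143 242.87492539]
 [  0.           0.           1.        ]] [[ 9.63721303e-04 -9.53520295e-01 -3.01327261e-01  7.78337284e-02]
 [ 9.99999443e-01  7.89104020e-04  7.01211257e-04 -2.82783371e-04]
 [-4.30840611e-04 -3.01327769e-01  9.53520524e-01 -1.41944787e-01]
 [ 0.00000000e+00  0.00000000e+00  0.00000000e+00  1.00000000e+00]] [-0.08072159  0.          0.          0.          0.        ]
```

View pics/scene0.png

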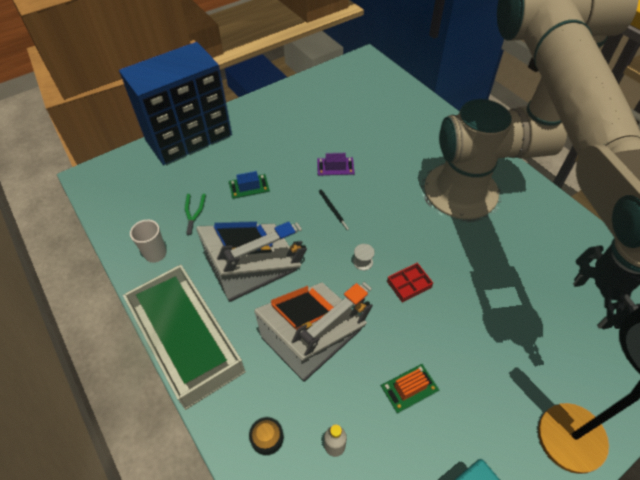

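View pics/top0.png

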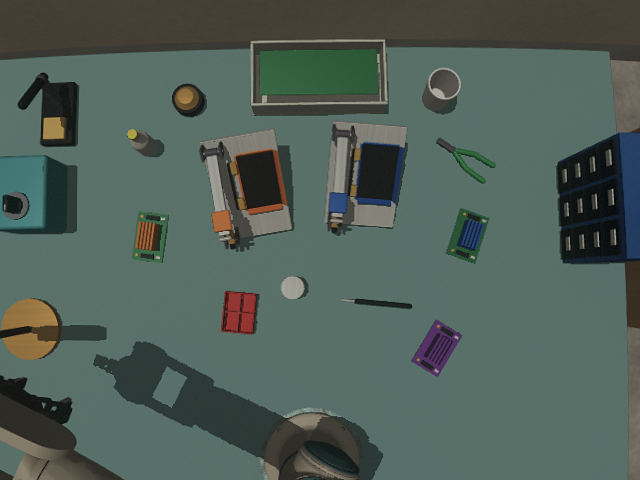

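The top view is the base frame with x up and y left. Candidates for the module are: blue heat sink on green board at top (468,236), which is the one I want; purple look-alike (437,348); orange (150,237). The blue fixture is at (367,175) with its lever at (340,180). The orange fixture is at (245,185), and the flux bottle is at (140,142), far from the path. One close crop to check the choice and pick corners.

```bash
python3 - <<'E'
import cv2
im=cv2.imread('pics/top0.png')[112:272,310:500]
cv2.imwrite('pics/crop0.png',cv2.resize(im,None,fx=3.7,fy=3.7,interpolation=cv2.INTER_CUBIC))
E
```

```text
(no output)
```

View pics/crop0.png

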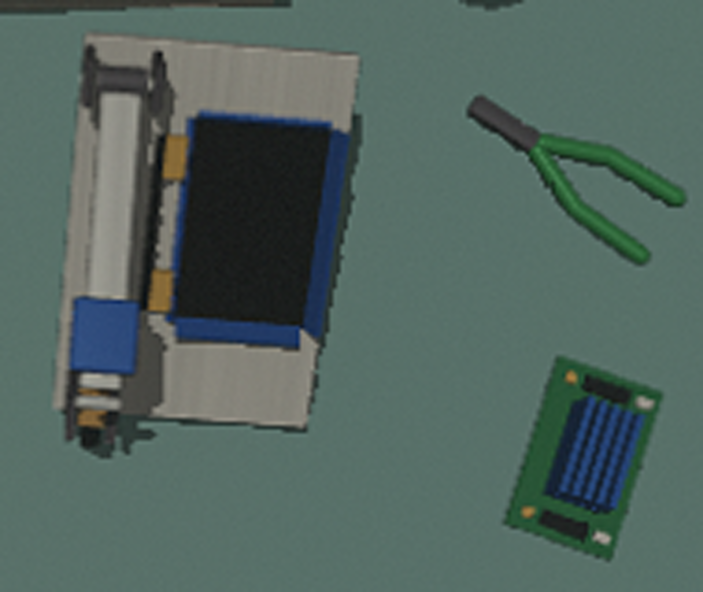

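The crop shows a green board with a blue finned sink (right), and the blue nest with the lever on its +y side and its blue pad at (105,335). Now fitting poses to crop corners.

```bash
cat > h.py <<'E'
import numpy as np,cv2
from scipy.optimize import least_squares
from scipy.spatial.transform import Rotation as R
def cam(d,s=None):
    if 'origin' in d: o,r=np.array(d['origin']),R.from_rotvec(d['rotation']).as_matrix()
    else:
        T=np.eye(4);T[:3,:3]=R.from_rotvec(s['eef_rot']).as_matrix();T[:3,3]=s['position']
        T=T@d['T_tool_cam'];o,r=T[:3,3],T[:3,:3]
    return d['K'],np.array(d['dist_coeffs']),o,r
def proj(P,c):
    K,D,o,r=c; return cv2.projectPoints((np.atleast_2d(P)-o)@r,np.zeros(3),np.zeros(3),np.array(K),D)[0][:,0]
def mod(p): # x,y,yaw
    return R.from_euler('z',p[2]).as_matrix(),np.array([p[0],p[1],0])
def nest(p):
    return R.from_euler('z',p[2]).as_matrix()@R.from_euler('y',-30,degrees=True).as_matrix(),np.array([p[0],p[1],.085])
def fit(f,obj,pix,c,p0):
    g=lambda p:(proj(obj@f(p)[0].T+f(p)[1],c)-pix)
    q=least_squares(lambda p:g(p).ravel(),p0);return q.x,g(q.x)
FL=np.array([[.0585,.0385,0],[.0585,-.0385,0],[-.0585,-.0385,0],[-.0585,.0385,0]])
def pad(th): # pad top corners in nest frame
    a=.5-th; h=np.array([.085,.082,.030]); u=np.array([-np.cos(a),0,np.sin(a)]);n=np.array([np.sin(a),0,np.cos(a)])
    c=h+.14*u+.013*n; return c,np.array([c-u*sx*.02+np.array([0,sy*.018,0]) for sx,sy in((1,1),(1,-1),(-1,-1),(-1,1))])
BD=np.array([[.055,.035,.004],[.055,-.035,.004],[-.055,-.035,.004],[-.055,.035,.004]])
E
python3 - <<'E'
from h import *
from plant import env
c=cam(env.get_image('top'))
cr=lambda l:np.array(l)/3.7+[310,112]-.35
b,r=fit(mod,BD,cr([[559,356],[663,393],[612,560],[504,522]]),c,[.4,-.3,-.3]);print('mod',b,np.round(r,1).tolist())
print(pad(0)[0])
f=cr([[198,118],[332,125],[303,325],[174,318]]);pd=cr([[75,298],[138,302],[134,373],[72,370]])
n,r=fit(nest,FL,f,c,[.55,-.1,0]);print('floor',n,np.round(r,1).tolist())
n,r=fit(nest,pad(0)[1],pd,c,[.55,-.1,0]);print('pad',n,np.round(r,1).tolist())
n,r=fit(nest,np.r_[FL,pad(0)[1]],np.r_[f,pd],c,[.55,-.1,0]);print('both',n,np.round(r,1).tolist())
Rn,t=nest(n);print('pad w',Rn@pad(0)[0]+t)
E
```

```text
mod [ 0.49693903 -0.36641053 -0.34912024] [[-0.1, -0.2], [0.2, -0.2], [-0.4, 0.0], [0.2, 0.3]]
[-0.03162903  0.082       0.10852815]
floor [ 0.62879165 -0.15227054 -0.08896509] [[-0.6, 0.4], [-0.1, 1.3], [0.5, -0.5], [0.2, -1.2]]
pad [ 0.62937367 -0.14931911 -0.07000269] [[-0.6, -0.4], [0.7, -0.5], [0.7, 0.5], [-0.8, 0.4]]
both [ 0.62820743 -0.15142794 -0.08870406] [[-1.0, 0.7], [-0.5, 1.6], [0.2, -0.2], [-0.2, -1.0], [-0.0, -0.8], [1.2, -0.6], [0.9, 0.4], [-0.6, -0.1]]
pad w [ 0.55413706 -0.06251665  0.16317362]
```

```bash
python3 -m pendant '1 -33 -37 0 0 0 0;1 -33 -37 0 0 0 0;1 -33 -37 0 0 0 0;1 -33 -37 0 0 0 0;1 -33 -37 0 0 0 0;1 -33 -37 0 0 0 0;1 -33 -37 0 0 0 0;1 -33 -37 0 0 0 0;1 -33 -37 0 0 0 0;1 -33 -37 0 0 0 0'
```

```text
t: 1.2
position: [0.3639, 0.01, 0.2286]
eef_rot: [0.607, 3.081, -0.009]
force: [1.0, 1.0, -0.8]
opening: 1.004
```

```bash
cat >> h.py <<'E'
def delta(env,pos,rot):
    s=env.sense();C=R.from_rotvec(s['eef_rot']);d=C.inv().apply(np.array(pos)-s['position'])*1e3
    w=(C.inv()*R.from_matrix(rot)).as_rotvec(degrees=True)
    print('t',round(s['t'],2),'pos',np.round(s['position'],4),'shift',np.round(d,1),'|%.0f|'%np.linalg.norm(d),'turn',np.round(w,2),'F',np.round(s['force'],1),'op',round(s['opening'],3))
def down(yawy): # tool down, tool y at given yaw (rad)
    y=np.array([np.cos(yawy),np.sin(yawy),0]);z=np.array([0,0,-1.]);return np.c_[np.cross(y,z),y,z]
E
python3 - <<'E'
from h import *
from plant import env
delta(env,[.497,-.366,.20],down(np.pi/2-.349))
E
```

```text
t 1.2 pos [0.3639 0.01   0.2286] shift [-265.7 -297.2   30.7] |400| turn [-0.3   0.11 -2.3 ] F [ 1.   1.  -0.8] op 1.004
```

```bash
python3 -m pendant '1 -33 -37 4 0 0 -1;1 -33 -37 4 0 0 -1;1 -33 -37 4 0 0 0;1 -33 -37 4 0 0 0;1 -33 -37 4 0 0 0;1 -33 -37 4 0 0 0;1 -33 -37 4 0 0 0;1 -33 -37 4 0 0 0;1 0 0 0 0 0 0'; python3 - <<'E'
from h import *
from plant import env
delta(env,[.497,-.366,.20],down(np.pi/2-.349))
s=env.sense();d=env.get_image('wrist');c=cam(d,s);im=d['color'].copy();cv2.imwrite('pics/w1raw.png',im)
Rm,t=mod([.49694,-.36641,-.349])
for p in proj(BD@Rm.T+t,c): cv2.circle(im,tuple(int(v) for v in np.round(p)),3,(0,0,255),1)
cv2.imwrite('pics/w1.png',im)
E
```

```text
t: 2.1
position: [0.5024, -0.368, 0.1936]
eef_rot: [-0.563, -3.089, 0.003]
force: [-0.1, -0.0, -0.5]
opening: 1.0
t 2.1 pos [ 0.5024 -0.368   0.1936] shift [ 5.8 -0.  -6.4] |9| turn [-0.12 -0.06 -0.67] F [-0.1 -0.  -0.5] op 1.0
```

View pics/w1.png

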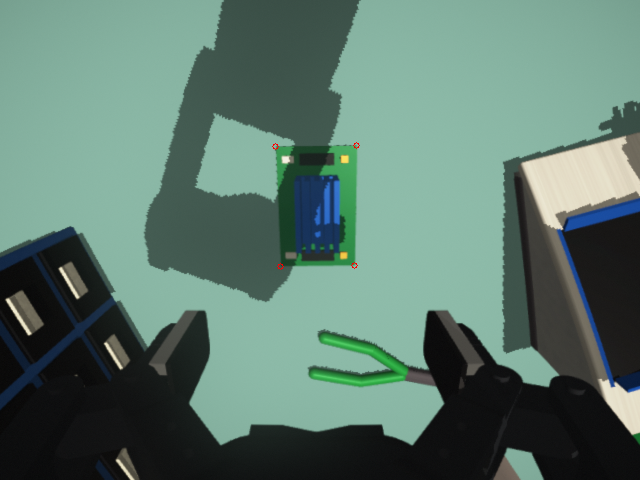

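Overlay of the projected board corners lands on the board corners (275,146)…(354,266) within about 1 px, so the choice and pose hold. Descending to grasp.

```bash
python3 -m pendant '1 5.8 0 30 0 0 -0.7;1 0 0 40 0 0 0;1 0 0 40 0 0 0;1 0 0 30 0 0 0;1 0 0 0 0 0 0'; python3 - <<'E'
from h import *
from plant import env
delta(env,[.497,-.366,.012],down(np.pi/2-.349))
E
```

```text
t: 2.65
position: [0.4981, -0.361, 0.0562]
eef_rot: [0.536, 3.088, -0.007]
force: [-0.1, 0.4, -0.9]
opening: 1.001
t 2.65 pos [ 0.4981 -0.361   0.0562] shift [-0.3 -4.9 44.2] |44| turn [-0.19  0.45  0.29] F [-0.1  0.4 -0.9] op 1.001
```

```bash
python3 -m pendant '1 0 -5 5 0 0 0;1 0 0 13 0 0 0;1 0 0 13 0 0 0;1 0 0 10 0 0 0;1 0 0 2 0 0 0'; python3 - <<'E'
from h import *
from plant import env
delta(env,[.497,-.366,.012],down(np.pi/2-.349))
E
```

```text
t: 3.15
position: [0.4997, -0.3673, 0.0183]
eef_rot: [0.532, 3.079, -0.016]
force: [-0.2, 0.8, 0.6]
opening: 1.003
t 3.15 pos [ 0.4997 -0.3673  0.0183] shift [3.1 0.3 6.2] |7| turn [-0.4   1.07  0.38] F [-0.2  0.8  0.6] op 1.003
```

```bash
python3 -m pendant '1 3 0 4 -0.4 1 0.4;1 0 0 2 0 0 0;1 0 0 0 0 0 0'; python3 - <<'E'
from h import *
from plant import env
delta(env,[.497,-.366,.012],down(np.pi/2-.349))
E
```

```text
t: 3.45
position: [0.4969, -0.3665, 0.012]
eef_rot: [0.547, 3.094, 0.001]
force: [-0.9, -0.3, 0.2]
opening: 1.0
t 3.45 pos [ 0.4969 -0.3665  0.012 ] shift [ 0.1  0.5 -0. ] |0| turn [ 0.03 -0.   -0.06] F [-0.9 -0.3  0.2] op 1.0
```

Spot on. Close, then lift.

```bash
python3 -m pendant '-1 0 0 0 0 0 0;-1 0 0 0 0 0 0;-1 0 0 0 0 0 0;-1 0 0 0 0 0 0;-1 0 0 0 0 0 0;-1 0 0 0 0 0 0;-1 0 0 0 0 0 0;-1 0 0 0 0 0 0' && python3 -m pendant '-1 0 0 0 0 0 0;-1 0 0 0 0 0 0;-1 0 0 -10 0 0 0;-1 0 0 -20 0 0 0;-1 0 0 -35 0 0 0;-1 0 0 -35 0 0 0;-1 0 0 -35 0 0 0;-1 0 0 -35 0 0 0;-1 0 0 -35 0 0 0;-1 0 0 -20 0 0 0'
python3 - <<'E'
from h import *
from plant import env
Rn,t=nest([.6285,-.1515,-.088])
T=Rn@np.diag([-1,1,-1.])
for h in(.1,.012):
    p=t+Rn@[0,0,h];print(p);delta(env,p,T)
E
```

```text
t: 4.25
position: [0.4975, -0.3669, 0.0131]
eef_rot: [0.547, 3.092, -0.001]
force: [-0.5, -0.2, -0.8]
opening: 0.411
t: 5.25
position: [0.4946, -0.3646, 0.2437]
eef_rot: [-0.545, -3.084, -0.009]
force: [0.9, -0.2, -2.4]
opening: 0.41
[ 0.57869348 -0.14710568  0.17160254]
t 5.25 pos [ 0.4946 -0.3646  0.2437] shift [ -5.2 232.9  73. ] |244| turn [ -3.62 -30.4  -14.75] F [ 0.9 -0.2 -2.4] op 0.41
[ 0.62252322 -0.15097268  0.0953923 ]
t 5.25 pos [ 0.4946 -0.3646  0.2437] shift [-48.5 243.9 148.9] |290| turn [ -3.62 -30.4  -14.75] F [ 0.9 -0.2 -2.4] op 0.41
```

```bash
python3 -m pendant '-1 0 10 0 -0.7 -6.1 -3;-1 0 10 0 -0.7 -6.1 -3;-1 0 10 0 -0.7 -6.1 -3;-1 0 10 0 -0.7 -6.1 -3;-1 0 10 0 -0.7 -6.1 -3;-1 0 0 0 0 0 0'
python3 - <<'E'
from h import *
from plant import env
Rn,t=nest([.6285,-.1515,-.088])
T=Rn@np.diag([-1,1,-1.])
p=t+Rn@[-.09,0,.14];print(p);delta(env,p,T)
E
```

```text
t: 5.85
position: [0.5069, -0.3143, 0.2507]
eef_rot: [0.092, 2.592, -0.043]
force: [0.3, -0.1, -2.4]
opening: 0.41
[ 0.48113018 -0.13849788  0.16124356]
t 5.85 pos [ 0.5069 -0.3143  0.2507] shift [ 78.7 174.5  54.3] |199| turn [-0.22  1.42  1.02] F [ 0.3 -0.1 -2.4] op 0.41
```

```bash
python3 -m pendant '-1 16 35 5 -0.1 0.3 0.3;-1 16 35 5 -0.1 0.3 0.2;-1 16 35 12 0 0.3 0.2;-1 16 35 12 0 0.3 0.2;-1 14 33 12 0 0.2 0.1;-1 0 0 0 0 0 0'
python3 - <<'E'
from h import *
from plant import env
Rn,t=nest([.6285,-.1515,-.088])
T=Rn@np.diag([-1,1,-1.])
p=t+Rn@[-.09,0,.14];delta(env,p,T)
s=env.sense();d=env.get_image('wrist');c=cam(d,s);im=d['color'].copy()
cv2.imwrite('pics/w2raw.png',im);np.save('w2.npy',np.r_[s['position'],s['eef_rot']])
for p in proj(np.r_[FL,pad(0)[1]]@Rn.T+t,c): cv2.circle(im,tuple(int(v) for v in np.round(p)),3,(0,0,255),1)
cv2.imwrite('pics/w2.png',im)
E
```

```text
t: 6.45
position: [0.4762, -0.1365, 0.1724]
eef_rot: [0.129, 2.626, -0.039]
force: [0.4, 0.1, -2.7]
opening: 0.41
t 6.45 pos [ 0.4762 -0.1365  0.1724] shift [ 1.  -1.4 12.2] |12| turn [-0.5  -0.61 -0.43] F [ 0.4  0.1 -2.7] op 0.41
```

View pics/w2.png

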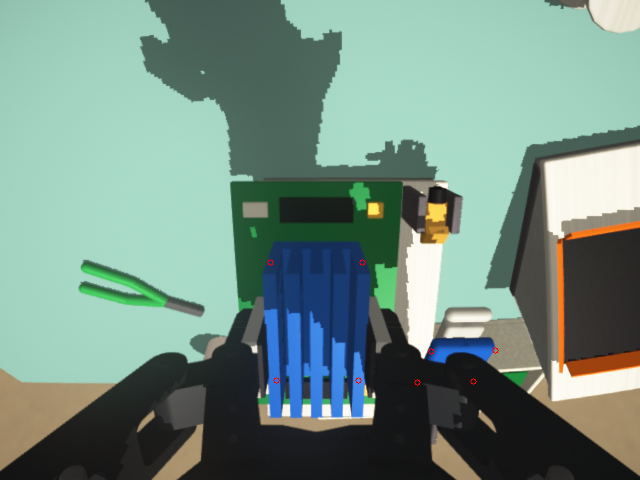

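The held module hides the nest, as expected; it hangs level and centred (board front corners (231,182),(402,182)). I'll step aside and up so that the camera sees the nest beside the module.

```bash
python3 -m pendant '-1 -30 -25 -12 0 0 0;-1 -36 -31 -12 0 0 0;-1 -36 -31 -12 0 0 0;-1 -36 -31 -12 0 0 0;-1 -5 -5 0 -0.5 -0.6 -0.4;-1 0 0 0 0 0 0'
python3 - <<'E'
from h import *
from plant import env
Rn,t=nest([.6285,-.1515,-.088])
T=Rn@np.diag([-1,1,-1.])
delta(env,t+Rn@[.05,-.12,.2],T)
s=env.sense();d=env.get_image('wrist');c=cam(d,s);im=d['color'].copy()
cv2.imwrite('pics/w3raw.png',im);np.save('w3.npy',np.r_[s['position'],s['eef_rot']])
q=proj(np.r_[FL,pad(0)[1]]@Rn.T+t,c);print(q.round(0).tolist())
cv2.imwrite('pics/w3.png',cv2.resize(im[50:320,300:640],None,fx=2.2,fy=2.2,interpolation=cv2.INTER_CUBIC))
E
```

```text
t: 7.1
position: [0.5677, -0.2791, 0.2929]
eef_rot: [0.122, 2.619, -0.041]
force: [0.5, 0.7, -3.4]
opening: 0.413
t 7.1 pos [ 0.5677 -0.2791  0.2929] shift [11.2 12.5  4.6] |17| turn [-0.49 -0.16 -0.17] F [ 0.5  0.7 -3.4] op 0.413
[[496.0, 209.0], [417.0, 209.0], [426.0, 77.0], [512.0, 79.0], [655.0, 138.0], [610.0, 136.0], [640.0, 79.0], [688.0, 84.0]]
```

View pics/w3.png

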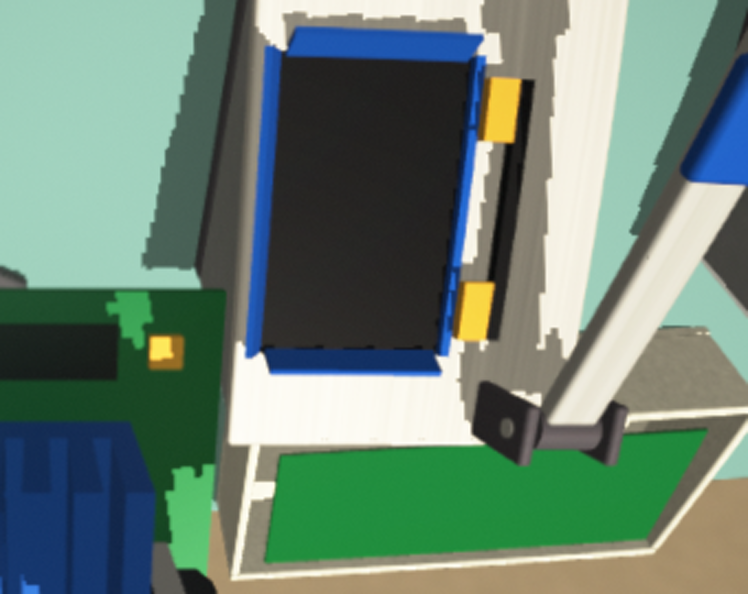

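Crop shows the nest floor corners at (281,52), (470,62), (441,355), (263,347) and hinge axis at (568,434).

```bash
python3 - <<'E'
from h import *
from plant import env
w=np.load('w3.npy');d=env.get_image('wrist');c=cam(d,dict(position=w[:3],eef_rot=w[3:]))
px=np.array([[441,355],[263,347],[281,52],[470,62],[568,434]])/2.2+[300,50]-.27
O=np.r_[FL,[[.085,.082,.03]]]
for k in(4,5):
    n,r=fit(nest,O[:k],px[:k],c,[.6285,-.1515,-.088]);print(n,np.round(r,1).tolist())
Rn,t=nest([.6285,-.1515,-.088]);print((proj(O@Rn.T+t,c)-px).round(1).tolist())
# module in hand: board top plane at tool z = .0131-.004 below TCP; front corners seen in w2
w=np.load('w2.npy');s=dict(position=w[:3],eef_rot=w[3:]);c=cam(d,s);C=R.from_rotvec(w[3:]).as_matrix()
print(proj(np.array([[.055,-.035,.0091],[.055,.035,.0091]])@C.T+w[:3],c))
T=Rn@np.diag([-1,1,-1.])
E
```

```text
[ 0.62711999 -0.14966296 -0.0873417 ] [[-1.5, -3.0], [-0.1, 0.2], [0.7, 1.9], [0.8, -0.1]]
[ 0.62759732 -0.14910743 -0.08454617] [[-0.9, -2.8], [0.6, 0.6], [1.1, 2.5], [1.2, 0.3], [-2.2, -2.8]]
[[-3.8, -1.8], [-2.2, 1.4], [-1.6, 3.6], [-1.6, 1.5], [-5.4, -1.8]]
[[229.42570889 184.45980972]
 [402.14653532 184.54490011]]
```

```bash
cat >> h.py <<'E'
N=[.6275,-.150,-.087]
RN,TN=nest(N);TT=RN@np.diag([-1,1,-1.])
def dn(env,q): delta(env,TN+RN@np.array(q),TT)
E
python3 - <<'E'
from h import *
from plant import env
dn(env,[0,0,.09])
E
```

```text
t 7.2 pos [ 0.5672 -0.2775  0.2924] shift [ 61.3 133.  113.2] |185| turn [-0.48 -0.17 -0.17] F [ 0.6  0.2 -2.1] op 0.407
```

```bash
python3 -m pendant '-1 14 30 18 -0.2 0 0;-1 14 30 23 -0.2 0 0;-1 14 30 23 0 0 0;-1 14 30 23 0 0 0;-1 5 13 23 0 0 0;-1 0 0 0 0 0 0'
python3 - <<'E'
from h import *
from plant import env
dn(env,[0,0,.06])
E
```

```text
t: 7.8
position: [0.5754, -0.1367, 0.1584]
eef_rot: [0.118, 2.626, -0.03]
force: [0.4, -0.1, -3.1]
opening: 0.412
t 7.8 pos [ 0.5754 -0.1367  0.1584] shift [-9.6 -8.7 30. ] |33| turn [-0.05 -0.61 -0.14] F [ 0.4 -0.1 -3.1] op 0.412
```

```bash
python3 -m pendant '-1 -9 -8 5 0 -0.6 -0.1;-1 -1 -1 12 0 0 0;-1 0 0 12 0 0 0;-1 0 0 0 0 0 0'
python3 - <<'E'
from h import *
from plant import env
dn(env,[0,0,.03])
E
```

```text
t: 8.2
position: [0.5991, -0.1496, 0.1394]
eef_rot: [0.115, 2.612, -0.034]
force: [-0.1, 0.4, -2.3]
opening: 0.411
t 8.2 pos [ 0.5991 -0.1496  0.1394] shift [ 2.8  2.2 31.3] |31| turn [-0.14  0.2  -0.02] F [-0.1  0.4 -2.3] op 0.411
```

```bash
python3 -m pendant '-1 2.5 2 8 -0.1 0.2 0;-1 0 0 10 0 0 0;-1 0 0 8 0 0 0;-1 0 0 4 0 0 0;-1 0 0 0 0 0 0'
python3 - <<'E'
from h import *
from plant import env
dn(env,[0,0,.0131])
E
```

```text
t: 8.7
position: [0.6134, -0.1499, 0.11]
eef_rot: [0.117, 2.616, -0.032]
force: [0.5, 0.1, -2.2]
opening: 0.41
t 8.7 pos [ 0.6134 -0.1499  0.11  ] shift [ 0.3  1.1 15.5] |16| turn [-0.08 -0.02 -0.1 ] F [ 0.5  0.1 -2.2] op 0.41
```

```bash
python3 -m pendant '-1 0.3 1 4 -0.1 0 -0.1;-1 0 0 3 0 0 0;-1 0 0 3 0 0 0;-1 0 0 0 0 0 0'
python3 - <<'E'
from h import *
from plant import env
dn(env,[0,0,.0131])
E
```

```text
t: 9.1
position: [0.6188, -0.1492, 0.101]
eef_rot: [0.113, 2.615, -0.03]
force: [0.3, -0.5, -1.9]
opening: 0.413
t 9.1 pos [ 0.6188 -0.1492  0.101 ] shift [ 0.5 -0.1  5.1] |5| turn [0.02 0.03 0.03] F [ 0.3 -0.5 -1.9] op 0.413
```

```bash
python3 -m pendant '-1 0.3 0 2 0 0 0;-1 0 0 1.5 0 0 0;-1 0 0 1 0 0 0;-1 0 0 0 0 0 0'
python3 - <<'E'
from h import *
from plant import env
dn(env,[0,0,.0131]);print(RN.T@env.sense()['force'])
s=env.sense();d=env.get_image('wrist');cv2.imwrite('pics/w4.png',d['color'])
E
```

```text
t: 9.5
position: [0.6212, -0.1495, 0.0971]
eef_rot: [0.113, 2.614, -0.031]
force: [-1.0, 0.6, -3.4]
opening: 0.412
t 9.5 pos [ 0.6212 -0.1495  0.0971] shift [0.6 0.  0.6] |1| turn [0.01 0.08 0.03] F [-1.   0.6 -3.4] op 0.412
[-2.65081135  0.54788975 -2.42302374]
```

View pics/w4.png

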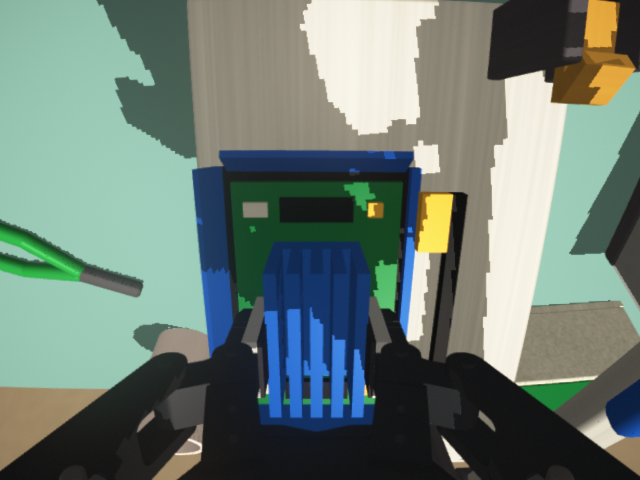

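The board is inside the lips with a gap on the three visible sides (board front corners (230,180),(405,182), front lip at row 172). Not yet touching; lower in 1 mm steps.

```bash
python3 -m pendant '-1 0 0 1 0 0 0;-1 0 0 1 0 0 0;-1 0 0 0 0 0 0'
python3 - <<'E'
from h import *
from plant import env
dn(env,[0,0,.0131]);print(RN.T@env.sense()['force'])
E
```

```text
t: 9.85
position: [0.6219, -0.1496, 0.0967]
eef_rot: [0.112, 2.615, -0.031]
force: [0.2, 0.1, -2.8]
opening: 0.408
t 9.85 pos [ 0.6219 -0.1496  0.0967] shift [ 1.   0.1 -0.2] |1| turn [0.   0.06 0.06] F [ 0.2  0.1 -2.8] op 0.408
[-1.2242078   0.12309284 -2.53798848]
```

```bash
for i in 1; do python3 -m pendant '-1 0 0 2 0 0 0;-1 0 0 0.5 0 0 0'; done
python3 - <<'E'
from h import *
from plant import env
dn(env,[0,0,.0131]);print(RN.T@env.sense()['force'])
E
```

```text
t: 10.05
position: [0.6225, -0.1497, 0.0969]
eef_rot: [0.111, 2.616, -0.031]
force: [-0.4, -0.3, -2.9]
opening: 0.411
t 10.05 pos [ 0.6225 -0.1497  0.0969] shift [ 1.6  0.2 -0.3] |2| turn [0.   0.01 0.11] F [-0.4 -0.3 -2.9] op 0.411
[-1.78482543 -0.35054876 -2.34158943]
```

```bash
python3 -m pendant '-1 1 0 3 0 0 0'
python3 - <<'E'
from h import *
from plant import env
dn(env,[0,0,.0131]);print(RN.T@env.sense()['force'])
E
python3 -m pendant '-1 0 0 0 0 0 0'
python3 - <<'E'
from h import *
from plant import env
dn(env,[0,0,.0131]);print(RN.T@env.sense()['force'])
E
```

```text
t: 10.15
position: [0.6228, -0.1498, 0.0967]
eef_rot: [0.11, 2.616, -0.031]
force: [-49.7, 10.7, 42.4]
opening: 0.412
t 10.15 pos [ 0.6228 -0.1498  0.0967] shift [ 1.8  0.2 -0.6] |2| turn [0.01 0.01 0.16] F [-49.7  10.7  42.4] op 0.412
[-22.49009729   6.30568959  61.94332949]
t: 10.25
position: [0.6229, -0.1498, 0.0979]
eef_rot: [0.11, 2.615, -0.032]
force: [0.8, -0.3, -3.6]
opening: 0.413
t 10.25 pos [ 0.6229 -0.1498  0.0979] shift [2.5 0.2 0.4] |3| turn [-0.    0.07  0.18] F [ 0.8 -0.3 -3.6] op 0.413
[-1.06634579 -0.26206399 -3.58120383]
```

Contact with the floor is clear (62 N along nest z on a 3 mm command). Centre along the slope, settle ~0.7 mm, then open.

```bash
python3 -m pendant '-1 2 0 0.3 0 0 0;-1 0 0 0.7 0 0 0'
python3 - <<'E'
from h import *
from plant import env
dn(env,[0,0,.0131]);print(RN.T@env.sense()['force'])
E
```

```text
t: 10.45
position: [0.6218, -0.1498, 0.0963]
eef_rot: [0.11, 2.614, -0.032]
force: [-12.0, 3.7, 5.9]
opening: 0.406
t 10.45 pos [ 0.6218 -0.1498  0.0963] shift [ 0.8  0.3 -0.5] |1| turn [-0.02  0.13  0.18] F [-12.    3.7   5.9] op 0.406
[-7.67365456  2.69005344 11.23181344]
```

Touching at ~14 N. Open, keeping the tool still, then withdraw along the tool axis.

```bash
python3 -m pendant '0 0 0 0 0 0 0;0 0 0 0 0 0 0;0.3 0 0 0 0 0 0;0.3 0 0 0 0 0 0;0.3 0 0 0 0 0 0;0.3 0 0 0 0 0 0'
python3 - <<'E'
from h import *
from plant import env
dn(env,[0,0,.1])
d=env.get_image('wrist');cv2.imwrite('pics/w5.png',d['color'])
E
```

```text
t: 11.05
position: [0.6232, -0.1502, 0.0971]
eef_rot: [0.11, 2.61, -0.033]
force: [-0.1, -0.6, 0.0]
opening: 0.652
t 11.05 pos [ 0.6232 -0.1502  0.0971] shift [  1.9   0.5 -87.4] |87| turn [-0.05  0.33  0.18] F [-0.1 -0.6  0. ] op 0.652
```

```bash
python3 -m pendant '0.3 0 0 -15 0 0 0;0.3 0 0 -25 0 0 0;0.3 0 0 -35 0 0 0;0.3 0 0 -40 0 0 0;0.3 10 -10 -40 0 0 0;0.3 20 -15 -40 0 0 0;-1 30 -10 -20 0 0 0;-1 30 0 -10 0 0 0;-1 0 0 0 0 0 0'
python3 - <<'E'
from h import *
from plant import env
dn(env,[0,0,.1])
s=env.sense();d=env.get_image('wrist');c=cam(d,s)
O=np.r_[FL,BD,pad(0)[1]]@RN.T+TN;print(proj(O,c).round(0).tolist())
cv2.imwrite('pics/w6.png',d['color'])
E
```

```text
t: 12.0
position: [0.4229, -0.1684, 0.2531]
eef_rot: [0.105, 2.61, -0.038]
force: [0.5, -0.6, 0.3]
opening: 0.14
t 12.0 pos [ 0.4229 -0.1684  0.2531] shift [-90.4  36.  147.2] |176| turn [-0.21  0.39  0.41] F [ 0.5 -0.6  0.3] op 0.14
[[379.0, 327.0], [314.0, 326.0], [314.0, 230.0], [386.0, 231.0], [377.0, 326.0], [317.0, 325.0], [317.0, 235.0], [383.0, 235.0], [471.0, 312.0], [431.0, 312.0], [442.0, 284.0], [487.0, 284.0]]
```

View pics/w6.png

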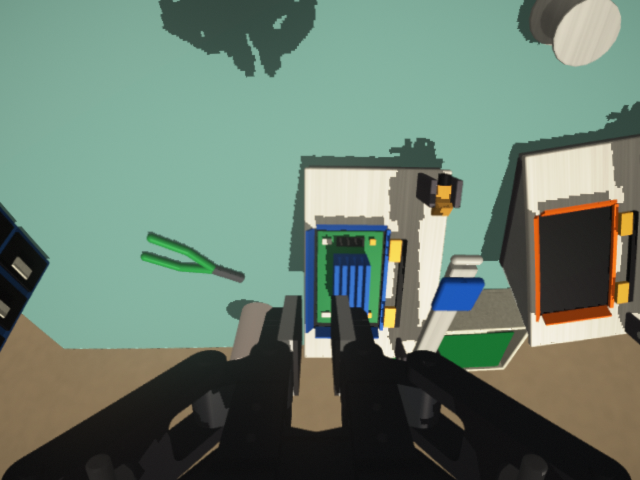

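The module sits flat between the lips (board (317..383, 232..328), as predicted), sink up; the lever pad is at (460,293) where predicted. Now close fully and move over the pad.

```bash
python3 -m pendant '-1 -5 35 0 0 0.2 0.2;-1 -15 35 15 0 0.2 0.2;-1 -15 35 25 0 0 0;-1 -15 13 30 0 0 0;-1 -5 0 20 0 0 0;-1 0 0 0 0 0 0'
python3 - <<'E'
from h import *
from plant import env
dn(env,[-.032,.082,.135])
for th in(0,.1,.2,.3,.4,.5,.51,.52,.53,.54):print(th,pad(th)[0].round(4))
E
```

```text
t: 12.65
position: [0.5353, -0.0544, 0.2038]
eef_rot: [0.115, 2.608, -0.037]
force: [-0.4, 0.5, -0.3]
opening: 0.005
t 12.65 pos [ 0.5353 -0.0544  0.2038] shift [ 4.9 -5.1 17.9] |19| turn [-0.28  0.46 -0.01] F [-0.4  0.5 -0.3] op 0.005
0 [-0.0316  0.082   0.1085]
0.1 [-0.0389  0.082   0.0965]
0.2 [-0.0449  0.082   0.0838]
0.3 [-0.0496  0.082   0.0706]
0.4 [-0.053   0.082   0.0569]
0.5 [-0.055  0.082  0.043]
0.51 [-0.0551  0.082   0.0416]
0.52 [-0.0552  0.082   0.0402]
0.53 [-0.0553  0.082   0.0388]
0.54 [-0.0554  0.082   0.0374]
```

```bash
python3 -m pendant '-1 5 -5 12 -0.2 0.4 0;-1 1 0 12 0 0 0;-1 2 0 8 0 0 0;-1 0 0 0 0 0 0'
python3 - <<'E'
from h import *
from plant import env
dn(env,[-.0345,.082,.1035])
for th in (0,.1): print(th,pad(th)[0].round(4))
print(RN.T@env.sense()['force'])
E
```

```text
t: 13.05
position: [0.5449, -0.0612, 0.1703]
eef_rot: [0.115, 2.615, -0.032]
force: [0.5, -0.9, -0.0]
opening: 0.001
t 13.05 pos [ 0.5449 -0.0612  0.1703] shift [-0.8  0.7 15.4] |15| turn [-0.07  0.04 -0.05] F [ 0.5 -0.9 -0. ] op 0.001
0 [-0.0316  0.082   0.1085]
0.1 [-0.0389  0.082   0.0965]
[ 0.47057981 -0.83543934 -0.2769928 ]
```

```bash
python3 -m pendant '-1 0 1 8 0 0 0;-1 3 0 8 0 0 0;-1 4 0 8 0 0 0;-1 3 0 8 0 0 0'
python3 - <<'E'
from h import *
from plant import env
dn(env,pad(.2)[0]);print(RN.T@env.sense()['force'])
E
```

```text
t: 13.45
position: [0.554, -0.0618, 0.1399]
eef_rot: [0.117, 2.608, -0.034]
force: [-6.1, 1.3, 3.8]
opening: -0.003
t 13.45 pos [ 0.554  -0.0618  0.1399] shift [2.3 0.5 4.2] |5| turn [-0.15  0.43 -0.09] F [-6.1  1.3  3.8] op -0.003
[-3.44888762  0.72194646  6.35809974]
```

```bash
python3 -m pendant '-1 3 0.5 7 -0.1 0.4 0;-1 2.5 0 8 0 0 0;-1 2 0 8 0 0 0;-1 2 0 8 0 0 0;-1 2 0 8 0 0 0'
python3 - <<'E'
from h import *
from plant import env
dn(env,pad(.5)[0]);print(RN.T@env.sense()['force'])
E
```

```text
t: 13.95
position: [0.5648, -0.0628, 0.1014]
eef_rot: [0.116, 2.611, -0.033]
force: [-6.7, 0.7, 10.2]
opening: 0.005
t 13.95 pos [ 0.5648 -0.0628  0.1014] shift [2.6 0.5 6.2] |7| turn [-0.12  0.3  -0.05] F [-6.7  0.7 10.2] op 0.005
[-0.71091362  0.15622697 12.23530829]
```

```bash
python3 -m pendant '-1 2 0.5 5 0 0.3 0;-1 1 0 3.5 0 0 0'
python3 - <<'E'
from h import *
from plant import env
dn(env,pad(.525)[0]);print(RN.T@env.sense()['force'])
E
```

```text
t: 14.15
position: [0.568, -0.0631, 0.094]
eef_rot: [0.115, 2.611, -0.035]
force: [-6.8, 1.7, 7.0]
opening: -0.002
t 14.15 pos [ 0.568  -0.0631  0.094 ] shift [1.9 0.6 1.7] |3| turn [-0.19  0.26 -0.03] F [-6.8  1.7  7. ] op -0.002
[-2.50386205  1.11555208  9.55741735]
```

```bash
python3 -m pendant '-1 1 0.5 2.5 0 0.2 0'
python3 - <<'E'
from h import *
from plant import env
dn(env,pad(.525)[0]);print(RN.T@env.sense()['force'])
E
```

```text
t: 14.25
position: [0.569, -0.063, 0.0919]
eef_rot: [0.115, 2.613, -0.036]
force: [-5.7, -2.0, 8.4]
opening: -0.001
t 14.25 pos [ 0.569  -0.063   0.0919] shift [ 1.7  0.4 -0.6] |2| turn [-0.24  0.17 -0.01] F [-5.7 -2.   8.4] op -0.001
[-0.52687487 -2.48797796 10.02997925]
```

```bash
python3 -m pendant '-1 1 0 2 0 0 0'
python3 - <<'E'
from h import *
from plant import env
dn(env,pad(.54)[0]);print(RN.T@env.sense()['force'])
E
```

```text
t: 14.35
position: [0.5697, -0.0632, 0.0904]
eef_rot: [0.115, 2.611, -0.037]
force: [-4.3, 0.9, 7.3]
opening: -0.002
t 14.35 pos [ 0.5697 -0.0632  0.0904] shift [ 1.7  0.6 -0.2] |2| turn [-0.26  0.29 -0.01] F [-4.3  0.9  7.3] op -0.002
[-0.15121065  0.56737254  8.56786491]
```

```bash
python3 -m pendant '-1 0.5 0 1.5 0 0 0'
python3 - <<'E'
from h import *
from plant import env
dn(env,pad(.54)[0]);print(RN.T@env.sense()['force'])
E
```

```text
t: 14.45
position: [0.5703, -0.0633, 0.0895]
eef_rot: [0.115, 2.61, -0.037]
force: [-18.2, 2.5, 17.4]
opening: -0.0
t 14.45 pos [ 0.5703 -0.0633  0.0895] shift [ 1.8  0.5 -1.2] |2| turn [-0.26  0.35 -0.  ] F [-18.2   2.5  17.4] op -0.0
[-7.21527273  0.95074082 24.26378549]
```

Force jumps to 25 N: hard stop reached. Back off slowly and look for the latch to hold.

```bash
python3 -m pendant '-1 0 0 -4 0 0 0;-1 0 0 -5 0 0 0;-1 0 0 -8 0 0 0;-1 0 0 0 0 0 0'
python3 - <<'E'
from h import *
from plant import env
dn(env,pad(.5)[0]);print(RN.T@env.sense()['force'])
E
```

```text
t: 14.85
position: [0.5615, -0.0624, 0.1046]
eef_rot: [0.115, 2.609, -0.037]
force: [-0.6, 0.1, 0.1]
opening: -0.002
t 14.85 pos [ 0.5615 -0.0624  0.1046] shift [ 1.4  0.5 10.6] |11| turn [-0.26  0.42  0.  ] F [-0.6  0.1  0.1] op -0.002
[-0.51802383  0.00616074  0.39996611]
```

No force 11 mm above the pad: the lever is being held. Withdraw and look.

```bash
python3 -m pendant '-1 0 0 -25 0 0 0;-1 0 0 -35 0 0 0;-1 0 0 -40 0 0 0;-1 20 -20 -30 0 0 0;-1 30 -25 -15 0 0 0;-1 30 -20 0 0 0 0;-1 0 0 0 0 0 0'
python3 - <<'E'
from h import *
from plant import env
s=env.sense();d=env.get_image('wrist');c=cam(d,s)
for th in(0,.49,.54):print(th,proj(pad(th)[1]@RN.T+TN,c).round(0).tolist())
print('board',proj(BD@RN.T+TN,c).round(0).tolist())
im=d['color'];t=env.get_image('top')['color']
a=cv2.resize(im[120:420,240:560],None,fx=1.5,fy=1.5,interpolation=cv2.INTER_CUBIC)
b=cv2.resize(t[112:262,190:350+60],(480*220//220,450*1),interpolation=cv2.INTER_CUBIC)[:, :320]
cv2.imwrite('pics/w7.png',np.hstack([a,cv2.resize(t[112:262,310:410],(300,450))]))
cv2.imwrite('pics/top7.png',t);print(s['t'],s['position'],s['force'])
E
```

```text
t: 15.55
position: [0.4083, -0.1147, 0.1898]
eef_rot: [0.11, 2.612, -0.039]
force: [-0.1, -0.4, -0.7]
opening: 0.003
0 [[420.0, 393.0], [376.0, 393.0], [383.0, 372.0], [432.0, 371.0]]
0.49 [[408.0, 334.0], [369.0, 334.0], [371.0, 295.0], [412.0, 295.0]]
0.54 [[406.0, 330.0], [368.0, 330.0], [370.0, 290.0], [410.0, 290.0]]
board [[333.0, 386.0], [269.0, 385.0], [265.0, 294.0], [335.0, 295.0]]
15.55 [ 0.40831396 -0.1146737   0.18980396] [-0.08433315 -0.42434585 -0.69484688]
```

View pics/w7.png

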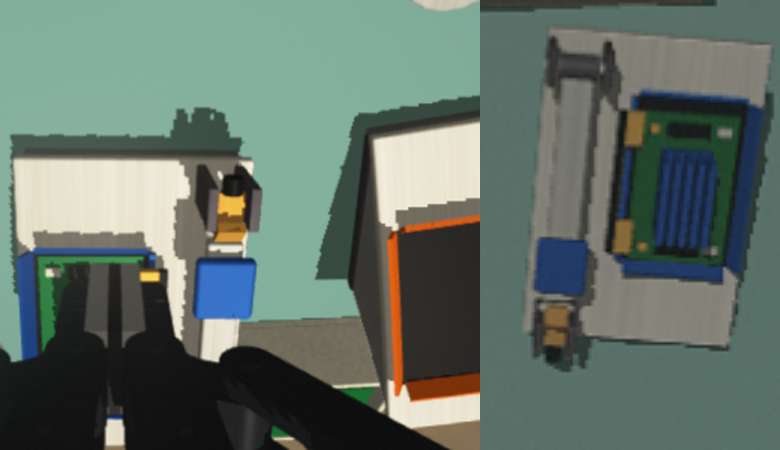

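View pics/top7.png

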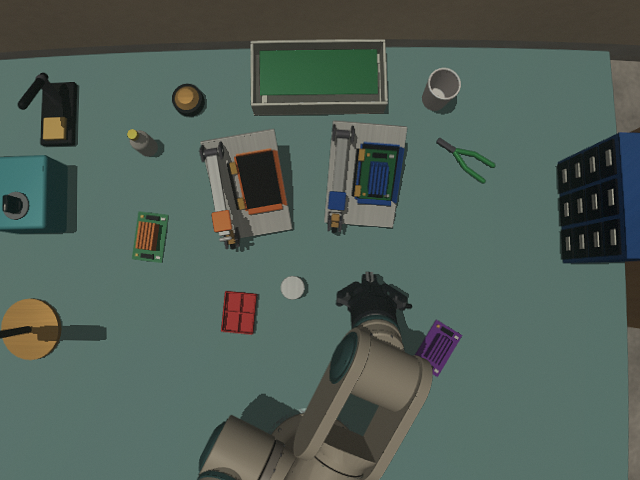

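The wrist crop shows the pad at full-image (370..410, 292..333), which matches lever ≈ 0.49–0.50. The bolt is over the end bar and the combs are over the board edge. The top view shows the bottle standing, and the orange module and lever as they were.

```bash
python3 -c "
from plant import env
print(env.job_done(), env.sense()['t'])"
```

```text
the job is handed in; nothing more can be done
the job is handed in; nothing more can be done
```

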